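# Refit the drip grid of the pitcher rinser

## Task

Take the washed drip grid out of the draining rack and refit it in the pitcher rinser, skirts down and flat top up: hook its two tongues under the lip at the rinser's rear, lower it gently without letting it fall or slam, and press its front down until it lies flat and both spring catches have snapped back over it. Do not shift the board in the rack, the spray bottle, the steel pitcher or the brass valve.

Things in the scene. Friction and masses are not known exactly. Their poses are not given: they have to be found in the camera images.
- grid: stainless drip grid, 250 g: flat bar grid 150 (x) x 124 (y) x 8 mm (z), origin in mid-plate; z out of its top face, x towards its tongues. Under it two 4 mm skirts along the side edges (outer faces y = +-62 mm, x -60 to 60 mm) reach down to z = -16 mm. Central opening x +-28, y +-29 mm. Starts standing on its tongues in the rack, front edge up
- grid_front (a point): middle of the grid's front edge (x = -75 mm, mid-thickness); the front 25 mm are a plain solid strip 8 mm thick: grip here
- rinser: pitcher rinser, a fixed stainless tray 193 x 156 x 32 mm; origin on the table below the centre of the seated grid; x to its rear (roughly away from the robot), z up. Pocket x -77 to 91 mm, y +-65 mm, floor at z = 12 mm, walls to 32 mm (flush with the seated grid). A fixed spray head (radius 17 mm, top at z = 41 mm) stands at x = y = 0
- rinser_seat (a point): where the origin of the seated grid lies (x, y = 0, z = 28 mm in the rinser), with the axes of the rinser; a seated grid has the same axes as this
- rinser_front (a point): where grid_front lies when the grid is seated. The front wall here (x -90 to -77 mm) has a finger notch, y +-24 mm, down to z = 19 mm; the catches sit beside it
- catch_left (a joint): spring catch at y = +41 mm of the rinser, 26 mm wide: nose sloping at 60 degrees from its tip (x = -70, z = 35 mm) up to x = -78, z = 49 mm; underside 1.5 mm above the seated grid. 0 = sprung in over the pocket, grows to 0.010 m as it is pushed towards the front; spring 1.6 N at 0, 3.2 N at 0.010
- catch_right (a joint): the same at y = -41 mm
- rack: fixed draining rack in a grey drip tray, 200 x 150 mm; origin on the table below the grid's slot; x is the direction the grid's top face looks; wire hoops 95 mm high and 42 mm wide every 17 mm along x; the tongues stand on rails at z = 18 mm
- board: small white board, 120 x 95 x 10 mm, standing in the rack at x = 68 mm from the grid; origin under its middle; leave it
- milk_pitcher: steel steaming pitcher 104 mm high at the back, origin under its body; leave it
- ball_valve: brass ball valve with lever, 38 x 119 x 56 mm, between rack and rinser, origin under its middle; leave it
- grid_tongues (a point): midway between the tips of the grid's two tongues (x = 89 mm, mid-thickness); tongues 4 mm thick, 22 mm wide, centred at y = +-35 mm, reaching 14 mm out of the rear edge x = 75 mm
- rinser_lip (a point): middle of the free edge of the lip over the pocket's rear, at its underside (x = 78, z = 31.5 mm in the rinser); the lip is 5 mm thick and runs back to the rear wall at x = 91 mm
- spray_bottle: spray bottle 278 mm high at the back of the table, origin under its middle; leave it

How it is judged:
At the end, for the whole second after the job is handed in: The grid lies at rest and flat in the rinser's pocket, top face up (within 0.03 rad), centre within 6 mm and front edge within 7 mm of their seats and no more than 3 mm high, and both catches have sprung back over its front edge (within 2 mm of fully in) (horizontal distance between grid and rinser_seat below 0.006 m and distance between grid_front and rinser_front below 0.007 m and z of grid in the frame of rinser_seat below 0.0025 m and z of grid_front in the frame of rinser_front below 0.003 m and angle between grid's own z axis and vertical below 0.03 rad and value of joint each of catch_left, catch_right below 0.002 m and linear speed of grid below 0.01 m/s); the robot touches nothing.
It fails at once if the grid falls or slams in the rinser (faster than 0.4 m/s within 70 mm of its seat) (linear speed of grid above 0.4 m/s and distance between grid and rinser_seat below 0.07 m).
It fails at once if the board, bottle, pitcher or valve is moved by more than 30 mm (distance of any of board, spray_bottle, milk_pitcher, ball_valve from where it was at the start of the episode above 0.03 m).
It also fails if it takes over 61 s, if anything falls off the work surface, if the arm or the gripper's body presses on something with over 40 N, if the wrist force passes 120 N, or if a joint passes its speed limit or range.

## Robot

A 6-joint arm with a two-finger parallel gripper is mounted at the origin on a cart in front of the work surface, level with it; the furniture and walls round the work are solid. World frame = base frame: x ahead of the robot, y to its left, z up, the work surface at z = 0. Lengths are in m, angles in rad, forces in N, time in s.
With the tool pointing down it reaches from about 0.35 to 0.775 m from the base axis. Payload 7.3 kg.
Tool frame: the origin (TCP) lies at the very end of the fingers, on their centre line; the grasp point (between the pads) lies 19 mm behind it; z points along the fingers, y is the line along which they close (so a half turn about z gives the same grasp; the last joint's range is limited). The gripper opens to 92 mm and grips with 3 to 60 N. Pads are 19 mm wide; open, the fingers measure 130 mm over their backs; the gripper's body (75 mm by 190 mm) begins 47 mm behind the grasp point.
Start: joints at [-1.316, 0.342, 1.524, -0, 1.275, -0.146], TCP at [0.205, -0.483, 0.227] pointing down, gripper open.
Joint ranges: [-2.53, 2.53], [-0.77, 2.02], [0.04, 2.7], [-1, 4.14], [0.28, 2.66], [-3.11, 3.11]. Speed limits (rad/s): [2.57, 2.57, 3.14, 3.14, 3.14, 3.14].

## Interface

Orientations are given as [roll, pitch, yaw] about the fixed x, y, z axes, in that order (R = Rz(yaw) Ry(pitch) Rx(roll)).
In Python, from cell import telemetry, eyes, job gives the robot as it stands.
- The arm moves only by the tool apply_moves, never from a script. Its arguments are lists of equal length, an entry for each row: "delta_pos": the shift along the world's x, y, z each as a share of 0.4 m, from -1 to 1, a list of three; "dr": the turn, a rotation vector about the world's x, y, z each as a share of 0.5 rad, from -1 to 1, a list of three; "jaw": the opening, from 0 (shut) to 1 (fully open). A call has 1 to 8 rows; each row is the pose to reach, as a shift and turn from the pose commanded when the call began; what a row does not reach only later rows make up. A row lasts 1/12 s, in which the tool goes at most 41.7 mm and 7.16 degrees, less where a joint would pass 70% of its speed; a pose out of reach is approached as far as the arm can. A call with a number of a shift or a turn outside -1 to 1 is refused whole. A call with a gripper value outside its range is refused whole. The fingers move at their own pace and stop on an object; "force" is the grip in N (left out, the last holds). Time passes only in rows, so rows that repeat a pose let the fingers close. It gives the time, the measured TCP pose, the force, the opening and the grip force at its end, in the units of the state.
- telemetry.observe(): the state, without advancing time (a new reading comes with each control period).
- eyes.read_camera(name): name is "scene" or "top"; returns the picture (420x560x3 uint8, red, green, blue); there is no depth.
- eyes.camera_model(name): a dict with "vertical_fov" (degrees; the focal length in pixels is half the picture's height over the tangent of half this angle, whatever the lens; pixels are square), "cx", "cy" (the principal point, pixels), "rvec" (rotation vector, rad) and "tvec" (3), from world to camera coordinates, as OpenCV has them. Camera axes: x right, y down, z forward; pixel columns grow to the right and rows downward; lengths in m; the calibration is good to about 2 mm. A picture is of the moment at which its call begins. camera_model takes no time and is no camera call.
- job.hand_in(): hands the job in; it is judged then, once.
The state is a dict: "time": time; "qpos": joint angles; "qvel": joint speeds; "joint_efforts": joint torques, N m; "tool_pos": TCP position; "tool_rot": TCP orientation; "contact_force": force on the tool from outside, world axes, zero at the start; "torque": the same for the moment, N m; "opening": finger opening in m; "grip_force": force on a finger pad.
Only numpy, scipy, OpenCV 4.12 (cv2) and the standard library are available. Lean on these libraries where they do the work, as an engineer would, in place of code of your own. Each camera call takes 0.05 s, during which the arm holds its last target. There are 200 camera calls.

## Working session

There is one attempt and no reset: what is moved stays moved. The work goes in short steps, Python scripts to look and compute and a tool call to move; the robot and the scene stay as the last step left them, time stands still between calls to the robot, and variables do not carry over. Pictures are saved under pics/ and viewed, at most 10 in all, crops included, and the job is handed in when it is done.

Besides the shell and the picture viewer there is one more tool, called after "Call:" by a JSON object that holds its "name" and its "arguments". apply_moves: Moves the arm, as the interface text tells. Its arguments: {"type":"object","properties":{"delta_pos":{"type":"array"},"dr":{"type":"array"},"jaw":{"type":"array"},"force":{"type":"number"}},"required":["delta_pos","dr","jaw"]}

```bash
mkdir -p pics; ls; python3 - <<'E'
from cell import telemetry, eyes, job
import cv2
for n in("scene","top"):
    im=eyes.read_camera(n); cv2.imwrite(f"pics/{n}0.png",cv2.resize(im[:,:,::-1],None,fx=1.42,fy=1.42,interpolation=cv2.INTER_CUBIC)); cv2.imwrite(f"{n}0raw.png",im[:,:,::-1]); print(n,eyes.camera_model(n))
print(telemetry.observe())
E
```

```text
pics
scene {'vertical_fov': 54.23634911533809, 'cx': 284.80519724888313, 'cy': 206.36302013420527, 'rvec': array([ 0.89823164, -2.32820744,  1.30199988]), 'tvec': array([0.47604007, 0.34485334, 0.76344497])}
top {'vertical_fov': 46.31232893108995, 'cx': 275.75910402984147, 'cy': 208.3522812351805, 'rvec': array([ 2.10694158, -2.14284956,  0.18245613]), 'tvec': array([0.03652929, 0.66063809, 1.11181153])}
{'time': 0.1, 'qpos': array([-1.31598438e+00,  3.42657871e-01,  1.52493500e+00,  6.49149613e-07,
        1.27538396e+00, -1.46050609e-01]), 'qvel': array([ 4.43589080e-04, -1.46640098e-03, -1.88463250e-03,  9.41187199e-05,
       -1.15517938e-04,  2.08472865e-03]), 'joint_efforts': array([ 1.78253395e-03, -4.32003307e+01, -2.44694817e+01,  7.19519681e-02,
        5.26157802e-02, -6.99307066e-05]), 'tool_pos': array([ 0.20476495, -0.4830254 ,  0.22610724]), 'tool_rot': array([-3.14022331e+00, -2.02055400e-04,  4.00862225e-01]), 'contact_force': array([-0.02655907, -1.18709735, -0.52447531]), 'torque': array([-0.04119942, -0.02829369, -0.01892174]), 'grip_force': 0.0, 'opening': 0.09185934397278676}
```

View pics/scene0.png

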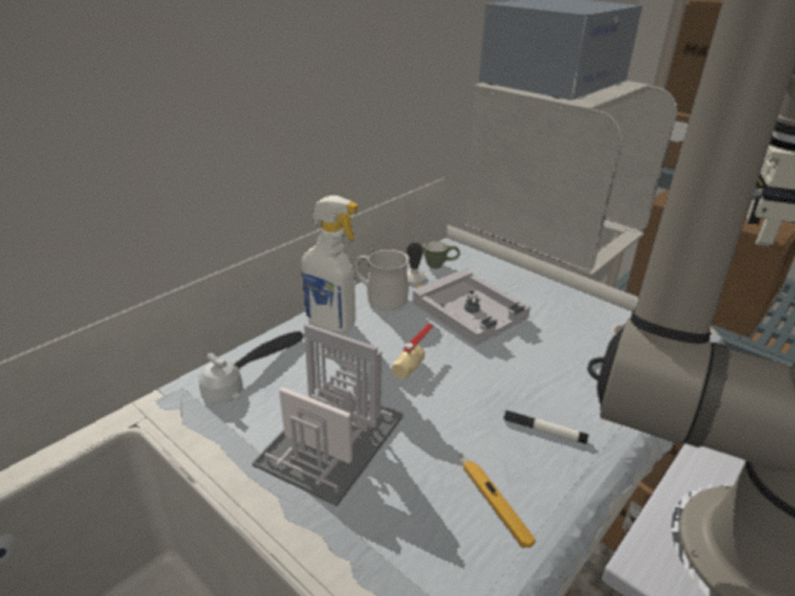

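View pics/top0.png

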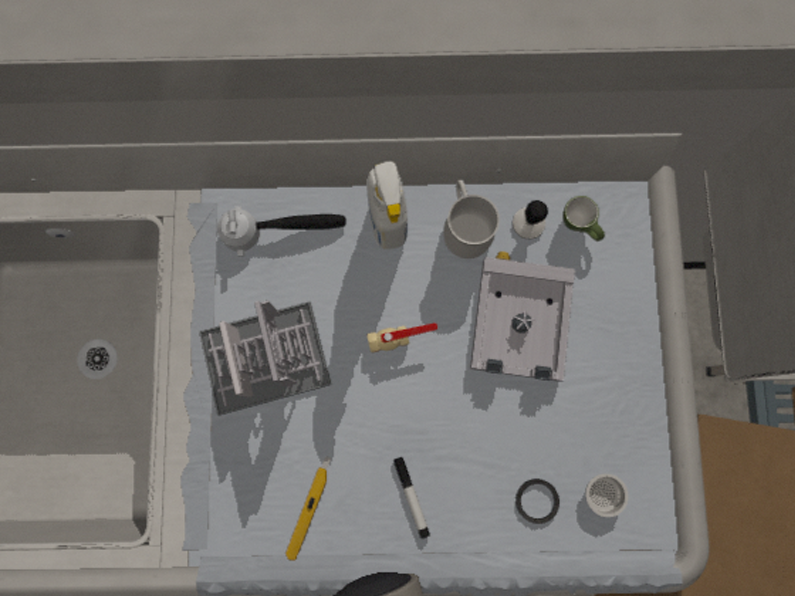

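```bash
cat > crop.py <<'E'
import cv2,numpy as np
def crop(im,x0,y0,w,h,f,step=10):
    c=cv2.resize(im[y0:y0+h,x0:x0+w],None,fx=f,fy=f,interpolation=cv2.INTER_CUBIC)
    c=cv2.convertScaleAbs(c,alpha=1.4)
    for x in range((x0+step-1)//step*step,x0+w,step):
        X=int((x-x0+.5)*f); cv2.line(c,(X,0),(X,8),(0,0,255),1); cv2.putText(c,str(x),(X-10,18),0,.35,(0,0,255),1)
    for y in range((y0+step-1)//step*step,y0+h,step):
        Y=int((y-y0+.5)*f); cv2.line(c,(0,Y),(8,Y),(0,0,255),1); cv2.putText(c,str(y),(10,Y+4),0,.35,(0,0,255),1)
    return c
E
python3 - <<'E'
import cv2,numpy as np
from crop import crop
t=cv2.imread('top0raw.png');s=cv2.imread('scene0raw.png')
cv2.imwrite('pics/c1.png',np.hstack([crop(t,136,203,66*1+34,110,4),crop(t,322,170,90,110,4)]))
cv2.imwrite('pics/c2.png',np.hstack([crop(s,180,222,105,130,4),crop(s,283,180,93,130,4)]))
E
```

```text
(no output)
```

View pics/c1.png

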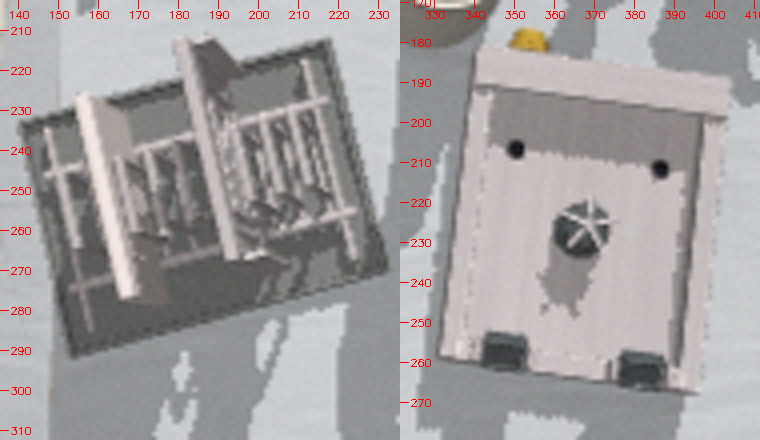

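View pics/c2.png

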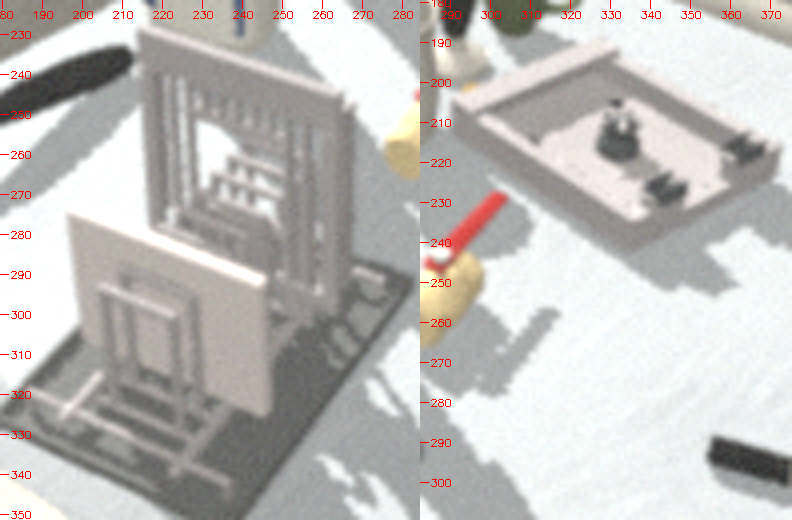

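```bash
cat > fit.py <<'E'
import numpy as np,cv2
from scipy.optimize import least_squares
from scipy.spatial.transform import Rotation as R
from cell import eyes
M={n:eyes.camera_model(n) for n in("scene","top")}
def proj(n,P):
    m=M[n]; f=210/np.tan(np.radians(m['vertical_fov']/2)); K=np.array([[f,0,m['cx']],[0,f,m['cy']],[0,0,1.]])
    return cv2.projectPoints(np.array(P,float).reshape(-1,1,3),m['rvec'],m['tvec'],K,None)[0][:,0]
def fit(obs,pose,x0):
    # obs: list (cam, local mm, pix)
    def r(p):
        Rm,t=pose(p); return np.concatenate([(proj(c,[Rm@(np.array(l)/1e3)+t])[0]-q) for c,l,q in obs])
    s=least_squares(r,x0,loss='soft_l1',x_scale=0.01); return s.x,r(s.x).reshape(-1,2)
def flat(p): return R.from_euler('z',p[2]).as_matrix(),np.array([p[0],p[1],0])
E
python3 - <<'E'
from fit import *
np.set_printoptions(precision=4,suppress=True)
obs=[('top',(-90,78,32),(331.5,259)),('top',(-90,-78,32),(396,268)),('top',(103,78,36.5),(341.5,182.5)),('top',(103,-78,36.5),(404,190)),('top',(0,0,41),(368.5,226)),
('scene',(-90,78,32),(333.5,236)),('scene',(-90,-78,32),(371.5,216.5)),('scene',(103,78,36.5),(291.5,204)),('scene',(103,-78,36.5),(325.5,190)),('scene',(0,0,41),(330.5,205))]
p,r=fit(obs,flat,[.6,-.2,0]);print(p);print(r)
# grid: rack frame x=top face dir; local: across y, z height
# rack frame at p; grid plate x -4..4; y +-62; top z=182
obs=[('top',(4,62,182),(191,267.5)),('top',(-4,62,182),(195.5,266.5)),('top',(4,-62,182),(181,213)),('top',(-4,-62,182),(187,211.5)),
('scene',(4,-62,182),(215.5,229)),('scene',(4,62,182),(263,248))]
for sg in (1,):
    obs2=obs
    p,r=fit(obs2,flat,[.5,.25,1.4]);print(p);print(r)
    def lean(q):
        return R.from_euler('z',q[2]).as_matrix()@R.from_euler('y',q[3]).as_matrix(),np.array([q[0],q[1],0])
t=[.6,-.2,0]
# board
obs=[('top',(5,0,0),(0,0))]
E
```

```text
[ 0.6181 -0.1958 -0.1603]
[[-0.6567 -0.4763]
 [-0.1545 -0.0995]
 [-0.7133 -2.1275]
 [ 0.2506 -0.8211]
 [-0.388  -0.2613]
 [ 3.0021 -0.3168]
 [ 2.6176 -0.0831]
 [-0.665   0.4699]
 [ 2.3995 -0.9933]
 [ 3.0827  4.3678]]
[0.5765 0.2113 1.7574]
[[-0.0356  0.862 ]
 [-0.7651  1.0842]
 [ 0.0124 -1.9319]
 [-2.2932 -1.1816]
 [ 0.3031 -1.3774]
 [ 1.5798 -1.1959]]
```

```bash
python3 - <<'E'
from fit import *
from crop import crop
np.set_printoptions(precision=4,suppress=True)
obs=[('top',(-90,78,32),(331.5,258.5)),('top',(-90,-78,32),(395.8,267.8)),('top',(78,78,36.5),(341,191)),('top',(78,-78,36.5),(403.5,199)),
('scene',(-90,78,32),(335.5,234.5)),('scene',(-90,-78,32),(372,217)),('scene',(103,78,36.5),(291,204)),('scene',(103,-78,36.5),(330.5,190.8))]
p,r=fit(obs,flat,[.6,-.2,0]);print(p);print(r)
og=[('top',(4,62,182),(191.5,267)),('top',(-4,62,182),(195,266)),('top',(4,-62,182),(180.5,213)),('top',(-4,-62,182),(187,212)),
('scene',(4,-62,182),(215.5,229)),('scene',(4,62,182),(264,247))]
def lean(q): 
    Rm=R.from_euler('z',q[2]).as_matrix()@R.from_euler('y',0).as_matrix()
    return Rm,np.array([q[0],q[1],0])
g,r=fit(og,lean,[.57,.21,1.75]);print(g);print(r)
def seg(pose,L):
    Rm,t=pose; return [(Rm@(np.array(a)/1e3)+t,Rm@(np.array(b)/1e3)+t) for a,b in L]
def rect(x0,x1,y0,y1,z): c=[(x0,y0,z),(x1,y0,z),(x1,y1,z),(x0,y1,z)]; return list(zip(c,c[1:]+c[:1]))
S=seg(flat(p),rect(-90,103,-78,78,32)+rect(-77,91,-65,65,12)+rect(78,103,-78,78,36.5)+rect(-78,-70,28,54,45)+rect(-78,-70,-54,-28,45)+rect(-17,17,-17,17,41))
G=seg(lean(g),rect(-4,4,-62,62,182)+[((4,y,32),(4,y,182)) for y in(-62,62)]+rect(-16,-4,-62,-58,167)+rect(-16,-4,58,62,167)
 +rect(63,73,-60,60,113+0))
out={}
for n,(wa,wb) in {'top':((136,203,100,75),(322,170,100,110)),'scene':((180,222,105,130),(283,180,93,75))}.items():
    im=cv2.imread(n+'0raw.png')
    for w,L in((wa,G),(wb,S)):
        c=crop(im,*w,4)
        for a,b in L:
            q=(proj(n,[a,b])-w[:2]+.5)*4
            cv2.line(c,*[tuple(int(v) for v in u) for u in q],(0,160,0),1)
        out[n,w is wb]=c
H=lambda c,h:cv2.copyMakeBorder(c,0,h-c.shape[0],0,0,0)
A=np.hstack([out['top',False],out['top',True][:300]]);B=np.hstack([out['scene',False][:300],out['scene',True][:300]])
W=max(A.shape[1],B.shape[1]);f=lambda c:cv2.copyMakeBorder(c,0,0,0,W-c.shape[1],0)
A=np.vstack([f(A),f(B)]);cv2.imwrite('pics/ov.png',A);print(A.shape)
E
```

```text
[ 0.6183 -0.1969 -0.172 ]
[[-0.574  -0.5174]
 [ 0.0336  0.3214]
 [-0.5628 -1.1696]
 [ 0.5439  0.4413]
 [ 0.666   0.9522]
 [ 2.2625 -0.5071]
 [ 0.1437  0.0455]
 [-1.9729 -1.9402]]
[0.5766 0.2114 1.769 ]
[[-0.2302  1.2819]
 [ 0.0323  1.4607]
 [ 0.1524 -1.8714]
 [-2.6606 -1.6627]
 [ 0.0618 -1.205 ]
 [ 0.7443 -0.371 ]]
(600, 800, 3)
```

View pics/ov.png

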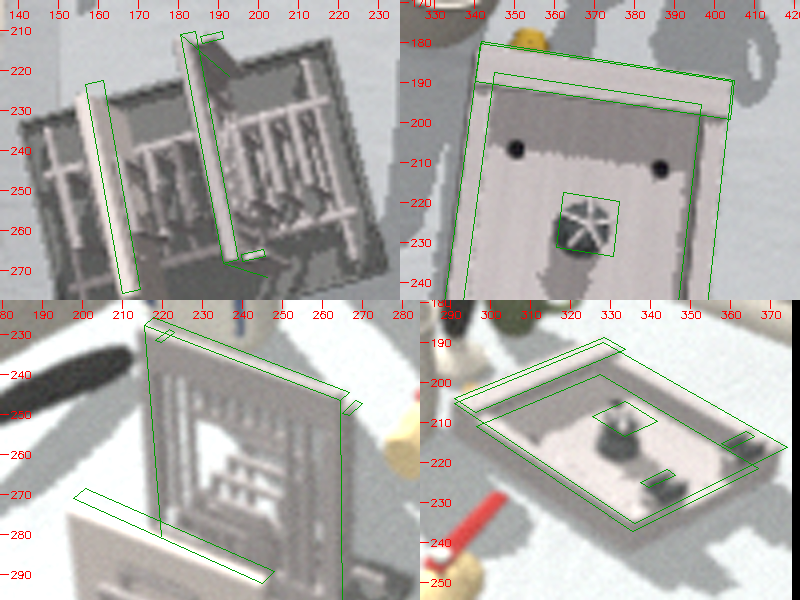

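```bash
python3 - <<'E'
from fit import *
np.set_printoptions(precision=4,suppress=True)
def projk(n,P,k):
    m=M[n]; f=210/np.tan(np.radians(m['vertical_fov']/2)); K=np.array([[f,0,m['cx']],[0,f,m['cy']],[0,0,1.]])
    return cv2.projectPoints(np.array(P,float).reshape(-1,1,3),m['rvec'],m['tvec'],K,np.array([k,0,0,0.]))[0][:,0]
obs=[('top',(-90,78,32),(331.5,258.5)),('top',(-90,-78,32),(395.8,267.8)),('top',(103,78,36.5),(341,182.5)),('top',(103,-78,36.5),(404,189.5)),('top',(78,78,36.5),(341,191)),('top',(78,-78,36.5),(403.5,199)),
('scene',(-90,78,32),(335.5,234.5)),('scene',(-90,-78,32),(372,217)),('scene',(103,78,36.5),(291,204)),('scene',(103,-78,36.5),(330.5,190.8)),('top',(0,0,41),(368.5,226))]
og=[('top',(4,62,182),(191.5,267)),('top',(-4,62,182),(195,266)),('top',(4,-62,182),(180.5,213)),('top',(-4,-62,182),(187,212)),
('scene',(4,-62,182),(215.5,229)),('scene',(4,62,182),(264,247))]
def r(p):
    out=[]
    for O,q in((obs,p[:3]),(og,p[3:6])):
        Rm,t=flat(q)
        for c,l,u in O: out.append(projk(c,[Rm@(np.array(l)/1e3)+t],p[6+(c=='scene')])[0]-u)
    return np.concatenate(out)
for fixk in(1,0):
    s=least_squares((lambda p:r(np.r_[p,0,0])) if fixk else r,[.618,-.197,-.16,.576,.211,1.769]+([] if fixk else [0,0]),loss='soft_l1')
    print(s.cost,s.x); print(r(np.r_[s.x,0,0] if fixk else s.x).reshape(-1,2))
# straightness: wall line in top
im=cv2.imread('top0raw.png',0).astype(float)
im=cv2.GaussianBlur(im,(0,0),1)
import itertools
for a,b in(((5,43),(540,34)),((5,104),(475,94))):
    xs=np.arange(a[0],b[0],20); ys=[]
    for x in xs:
        y0=a[1]+(b[1]-a[1])*(x-a[0])/(b[0]-a[0]); w=np.arange(int(y0)-7,int(y0)+8); d=np.abs(np.diff(im[w,x])); ys.append(w[d.argmax()]+.5)
    ys=np.array(ys); c=np.polyfit(xs,ys,1); print(np.round(ys-np.polyval(c,xs),1))
E
```

```text
13.984367038243642 [ 0.6176 -0.1963 -0.165   0.5766  0.2114  1.769 ]
[[-0.5865  0.0177]
 [ 0.0836  0.4054]
 [ 0.2284 -2.0806]
 [ 0.6652  0.0211]
 [-1.0509 -0.7289]
 [ 0.1112  0.4503]
 [ 1.0347  1.1547]
 [ 2.3415 -0.4957]
 [ 0.103   0.3499]
 [-2.2051 -1.807 ]
 [-0.1576 -0.0897]
 [-0.2302  1.2819]
 [ 0.0323  1.4607]
 [ 0.1524 -1.8714]
 [-2.6606 -1.6627]
 [ 0.0618 -1.205 ]
 [ 0.7443 -0.371 ]]
11.621521766246193 [ 0.6171 -0.1982 -0.1645  0.5765  0.2129  1.7748 -0.1526 -0.5536]
[[ 0.0086  0.0704]
 [-0.5028 -0.0836]
 [ 0.7522 -1.7751]
 [ 0.0091  0.4107]
 [-0.4901 -0.4601]
 [-0.4818  0.7312]
 [ 0.9986  0.6009]
 [ 0.4019 -0.9577]
 [ 0.6335  0.1926]
 [-2.0711 -1.8251]
 [ 0.0891  0.0203]
 [-0.1827  0.8983]
 [ 0.0128  1.0882]
 [-0.1427 -1.7896]
 [-3.0216 -1.5962]
 [ 0.6883 -1.1972]
 [ 0.5088 -0.3875]]
[-0.1  0.3 -0.3  0.   0.4 -0.2  0.2 -0.4  0.   0.4 -0.2  0.2 -0.4 -0.
  0.4 -0.3  0.1 -0.5 -0.1  0.3 -0.3  0.1  0.5 -0.1  0.3 -0.3  0.1]
[ 1.9 -0.7 -0.2 -0.8 -0.4 -0.  -0.6 -0.2 -0.8 -0.4  2.  -0.6 -0.2  2.2
 -0.4  0.1 -0.5 -0.1  0.3 -0.3  0.1 -0.5 -0.1  0.3]
```

Call:
{"name": "apply_moves", "arguments": {"delta_pos": [[0.155,0.289,0.02],[0.155,0.289,0.02],[0.155,0.289,0.02],[0.155,0.289,0.02],[0.155,0.289,0.02]], "dr": [[0,0,0.98],[0,0,0.98],[0,0,0.98],[0,0,0.98],[0,0,0.98]], "jaw": [1,1,1,1,1]}}

```text
time: 0.52
tool_pos: [0.2678, -0.3656, 0.2349]
tool_rot: [-3.142, -0.0, 0.898]
contact_force: [-0.1, -0.2, 0.4]
opening: 0.0918
grip_force: 0.0
```

Call:
{"name": "apply_moves", "arguments": {"delta_pos": [[0.155,0.289,0.02],[0.155,0.289,0.02],[0.155,0.289,0.02],[0.155,0.289,0.02],[0.155,0.289,0.02]], "dr": [[0,0,0.98],[0,0,0.98],[0,0,0.98],[0,0,0.98],[0,0,0.98]], "jaw": [1,1,1,1,1]}}

```text
time: 0.93
tool_pos: [0.3296, -0.2513, 0.2429]
tool_rot: [3.141, 0.0, 1.384]
contact_force: [0.2, -0.3, 0.2]
opening: 0.0921
grip_force: 0.0
```

Call:
{"name": "apply_moves", "arguments": {"delta_pos": [[0.155,0.289,0.02],[0.155,0.289,0.02],[0.155,0.289,0.02],[0.155,0.289,0.02],[0.155,0.289,0.02]], "dr": [[0,0,0.98],[0,0,0.98],[0,0,0.98],[0,0,0.98],[0,0,0.98]], "jaw": [1,1,1,1,1]}}

```text
time: 1.35
tool_pos: [0.3918, -0.1365, 0.2506]
tool_rot: [3.142, 0.0, 1.872]
contact_force: [1.0, 0.2, -0.5]
opening: 0.0919
grip_force: 0.0
```

Call:
{"name": "apply_moves", "arguments": {"delta_pos": [[0.155,0.289,0.02],[0.155,0.289,0.02],[0.155,0.289,0.02],[0.155,0.289,0.02],[0.155,0.289,0.02]], "dr": [[0,0,0.98],[0,0,0.98],[0,0,0.98],[0,0,0.98],[0,0,0.98]], "jaw": [1,1,1,1,1]}}

```text
time: 1.77
tool_pos: [0.4539, -0.0215, 0.2583]
tool_rot: [-3.141, 0.0, 2.359]
contact_force: [-0.4, -0.8, 0.1]
opening: 0.0918
grip_force: 0.0
```

Call:
{"name": "apply_moves", "arguments": {"delta_pos": [[0.155,0.289,0.02],[0.155,0.289,0.02],[0.155,0.289,0.02],[0.155,0.289,0.02],[0.155,0.289,0.02]], "dr": [[0,0,0.98],[0,0,0.98],[0,0,0.98],[0,0,0.98],[0,0,0.98]], "jaw": [1,1,1,1,1]}}

```text
time: 2.18
tool_pos: [0.516, 0.0934, 0.2659]
tool_rot: [-3.141, -0.0, 2.846]
contact_force: [-0.8, 0.5, -0.3]
opening: 0.0913
grip_force: 0.0
```

Call:
{"name": "apply_moves", "arguments": {"delta_pos": [[0.152,0.296,0],[0.152,0.296,0],[0.152,0.296,0],[0.152,0.296,0],[0.152,0.296,0],[0.152,0.296,-0.05]], "dr": [[0,0,0.988],[0,0,0.988],[0,0,0.988],[0,0,0.988],[0,0,0.988],[0,0,0.988]], "jaw": [1,1,1,1,1,1]}}

```text
time: 2.68
tool_pos: [0.5777, 0.2102, 0.2496]
tool_rot: [-3.141, 0.006, -2.951]
contact_force: [-0.7, -0.1, 0.6]
opening: 0.0922
grip_force: 0.0
```

```bash
python3 - <<'E'
from fit import *
from crop import crop
from cell import telemetry
s=telemetry.observe();print(s['qpos'],s['tool_pos'],s['tool_rot'])
a=eyes.read_camera('scene')[:,:,::-1].copy();b=eyes.read_camera('top')[:,:,::-1].copy()
p=s['tool_pos'];print(proj('scene',[p]),proj('top',[p]))
cv2.imwrite('pics/g1.png',np.hstack([crop(a,180,150,100,150,4),crop(b,140,190,100,150,4)]))
E
```

```text
[ 2.25026496e-01  4.92716887e-01  1.22403514e+00 -1.27875842e-03
  1.41906456e+00 -1.53568437e+00] [0.57774283 0.21021074 0.2495987 ] [-3.14053102  0.0058168  -2.9514854 ]
[[239.3655633  207.95523874]] [[182.05293927 234.45030018]]
```

View pics/g1.png

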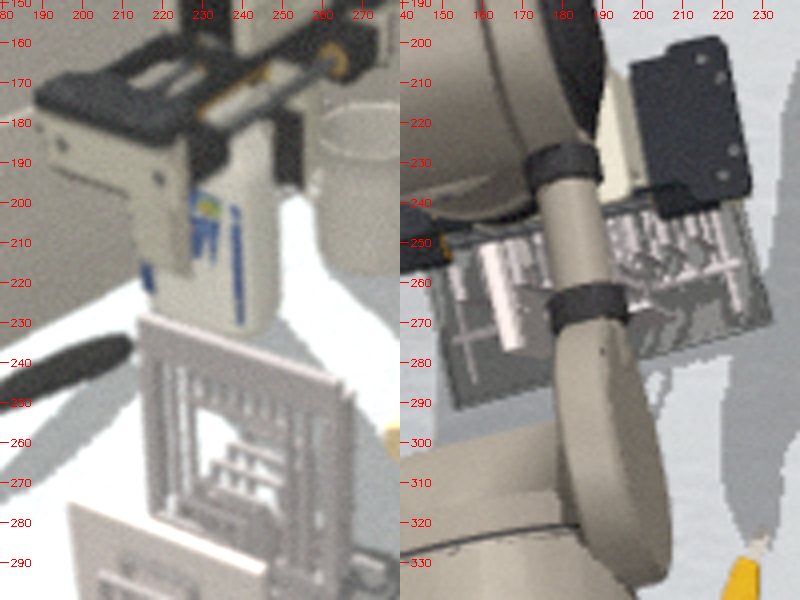

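Call:
{"name": "apply_moves", "arguments": {"delta_pos": [[0,0,-0.1],[0,0,-0.17],[0,0,-0.219],[0,0,-0.219],[0,0,-0.219],[0,0,-0.219],[0,0,-0.219],[0,0,-0.219]], "dr": [[0,0,0],[0,0,0],[0,0,0],[0,0,0],[0,0,0],[0,0,0],[0,0,0],[0,0,0]], "jaw": [1,1,1,0.5,0.3,0.2,0.1,0], "force": 30}}

```text
time: 3.45
tool_pos: [0.5766, 0.2128, 0.1611]
tool_rot: [3.142, 0.003, -2.94]
contact_force: [0.1, 0.7, -0.1]
opening: 0.0627
grip_force: 0.0
```

Call:
{"name": "apply_moves", "arguments": {"delta_pos": [[0,0,0],[0,0,0],[0,0,0],[0,0,0],[0,0,0],[0,0,0]], "dr": [[0,0,0],[0,0,0],[0,0,0],[0,0,0],[0,0,0],[0,0,0]], "jaw": [0,0,0,0,0,0]}}

```text
time: 3.95
tool_pos: [0.5756, 0.2131, 0.1591]
tool_rot: [3.142, -0.0, -2.938]
contact_force: [-0.3, -0.1, 0.6]
opening: 0.0231
grip_force: 0.0
```

Call:
{"name": "apply_moves", "arguments": {"delta_pos": [[0,0,0.008],[0,0,0.008],[0,0,0.008],[0,0,0.008],[0,0,0.008],[0,0,0.008]], "dr": [[0,0,0],[0,0,0],[0,0,0],[0,0,0],[0,0,0],[0,0,0]], "jaw": [0,0,0,0,0,0]}}

```text
time: 4.45
tool_pos: [0.5758, 0.2136, 0.1628]
tool_rot: [3.141, 0.001, -2.938]
contact_force: [-0.6, 3.7, 3.1]
opening: 0.008
grip_force: 29.9
```

Call:
{"name": "apply_moves", "arguments": {"delta_pos": [[0,0,0.05],[0,0,0.11],[0,0,0.18],[0,0,0.25],[0,0,0.32],[0,0,0.34],[0,0,0.34]], "dr": [[0,0,0],[0,0,0],[0,0,0],[0,0,0],[0,0,0],[0,0,0],[0,0,0]], "jaw": [0,0,0,0,0,0,0]}}

```text
time: 5.03
tool_pos: [0.5764, 0.2126, 0.2999]
tool_rot: [-3.141, 0.003, -2.939]
contact_force: [0.0, -0.2, -3.2]
opening: 0.008
grip_force: 29.9
```

```bash
python3 - <<'E'
from cell import telemetry,eyes
import cv2
s=telemetry.observe();print(s['qpos'],s['tool_pos'],s['tool_rot'])
a=eyes.read_camera('scene')[:,:,::-1];cv2.imwrite('pics/g2.png',cv2.resize(a[100:400,120:420],None,fx=2,fy=2))
E
```

```text
[ 2.29187687e-01  4.72033445e-01  1.12314961e+00 -8.62355069e-04
  1.54294519e+00 -1.54441608e+00] [0.57638786 0.21263346 0.29992334] [-3.14082223  0.00348594 -2.93876135]
```

View pics/g2.png

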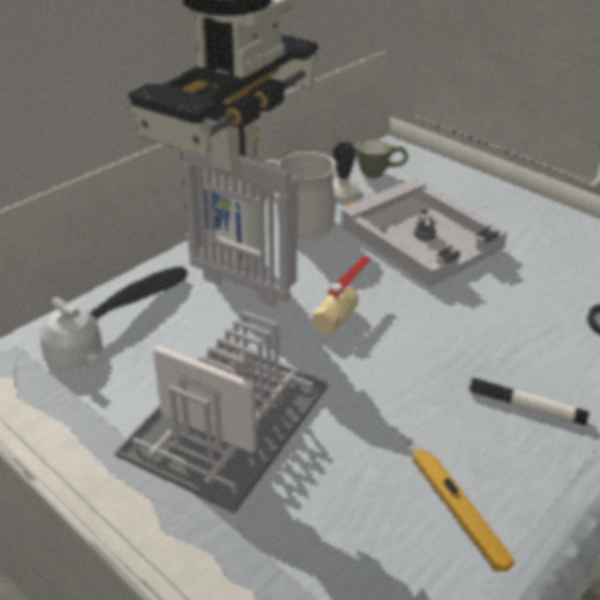

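Call:
{"name": "apply_moves", "arguments": {"delta_pos": [[-0.012,-0.25,0],[-0.012,-0.25,0],[-0.012,-0.25,0],[-0.012,-0.25,0],[-0.012,-0.25,0]], "dr": [[0,0,-0.969],[0,0,-0.969],[0,0,-0.969],[0,0,-0.969],[0,0,-0.969]], "jaw": [0,0,0,0,0]}}

```text
time: 5.5
tool_pos: [0.5699, 0.1114, 0.2954]
tool_rot: [-3.14, -0.005, 2.854]
contact_force: [-0.7, 1.8, -3.0]
opening: 0.0078
grip_force: 30.0
```

Call:
{"name": "apply_moves", "arguments": {"delta_pos": [[-0.012,-0.25,0],[-0.012,-0.25,0],[-0.012,-0.25,0],[-0.012,-0.25,0],[-0.012,-0.25,0]], "dr": [[0,0,-0.969],[0,0,-0.969],[0,0,-0.969],[0,0,-0.969],[0,0,-0.969]], "jaw": [0,0,0,0,0]}}

```text
time: 5.92
tool_pos: [0.5655, 0.0123, 0.2962]
tool_rot: [-3.14, -0.003, 2.374]
contact_force: [0.5, 0.2, -2.4]
opening: 0.0081
grip_force: 30.0
```

Call:
{"name": "apply_moves", "arguments": {"delta_pos": [[-0.012,-0.25,0],[-0.012,-0.25,0],[-0.012,-0.25,0],[-0.012,-0.25,0],[-0.012,-0.25,0]], "dr": [[0,0,-0.969],[0,0,-0.969],[0,0,-0.969],[0,0,-0.969],[0,0,-0.969]], "jaw": [0,0,0,0,0]}}

```text
time: 6.33
tool_pos: [0.561, -0.087, 0.2968]
tool_rot: [-3.14, -0.002, 1.892]
contact_force: [-0.6, -0.2, -3.3]
opening: 0.0078
grip_force: 30.0
```

Call:
{"name": "apply_moves", "arguments": {"delta_pos": [[-0.012,-0.25,0],[-0.012,-0.25,0],[-0.012,-0.25,0],[-0.012,-0.25,0],[-0.012,-0.25,0],[-0.012,-0.25,0]], "dr": [[0,0,-0.969],[0,0,-0.969],[0,0,-0.969],[0,0,-0.969],[0,0,-0.969],[0,0,-0.969]], "jaw": [0,0,0,0,0,0]}}

```text
time: 6.83
tool_pos: [0.5566, -0.1856, 0.2975]
tool_rot: [-3.14, -0.001, 1.417]
contact_force: [0.8, -0.0, -2.2]
opening: 0.0076
grip_force: 30.0
```

```bash
python3 - <<'E'
from cell import telemetry
s=telemetry.observe();print(s['qpos'],s['tool_pos'],s['tool_rot'])
import numpy as np
from scipy.optimize import least_squares
# planar model from samples: r along arm plane, offset o; tool down
D=[([-1.31598,.34266,1.52494,0,1.27538],[.20476,-.48303,.22611]),([.22503,.49272,1.22404,0,1.41906],[.57774,.21021,.24960]),([.22919,.47203,1.12315,0,1.54295],[.57639,.21263,.29992]),(s['qpos'][:5],s['tool_pos'])]
def fk(p,q):
    h,L1,L2,T,o,b,e=p
    a=q[1];r=b+L1*np.sin(a);z=h+L1*np.cos(a);a+=q[2]; r+=L2*np.sin(a)+e*np.cos(a);z+=L2*np.cos(a)-e*np.sin(a);a+=q[4];r+=T*np.sin(a);z+=T*np.cos(a)
    c,sn=np.cos(q[0]),np.sin(q[0]);return np.array([r*c-o*sn,r*sn+o*c,z])
f=lambda p:np.concatenate([fk(p,q)-t for q,t in D]+[1e-3*(p-p0)])
p0=np.array([.2,.4,.4,.25,.07,0,0])
x=least_squares(f,p0);print(x.x,abs(x.fun[:12]).max())
E
```

```text
[-4.52687394e-01  4.19457331e-01  1.21244526e+00  4.94789260e-04
  1.51118540e+00 -2.98572452e-01] [ 0.55662336 -0.18559502  0.29754224] [-3.14030874e+00 -9.11879499e-04  1.41665095e+00]
[ 2.14529782e-01  5.06651580e-01  3.79616310e-01  3.10221246e-01
  7.62663271e-02 -2.04638863e-04  4.63938788e-02] 0.00026751708808683827
```

Call:
{"name": "apply_moves", "arguments": {"delta_pos": [[0,0,0],[0,0,0],[0,0,0],[0,0,0]], "dr": [[-0.115,-0.689,-0.02],[-0.115,-0.689,-0.02],[-0.115,-0.689,-0.02],[-0.115,-0.689,-0.02]], "jaw": [0,0,0,0]}}

```text
time: 7.17
tool_pos: [0.5529, -0.1836, 0.2962]
tool_rot: [2.795, -0.001, 1.405]
contact_force: [-1.3, 0.0, -3.9]
opening: 0.0079
grip_force: 30.0
```

Call:
{"name": "apply_moves", "arguments": {"delta_pos": [[0,0,0],[0,0,0],[0,0,0],[0,0,0],[0,0,0]], "dr": [[-0.115,-0.689,0],[-0.115,-0.689,0],[-0.115,-0.689,0],[-0.115,-0.689,0],[-0.115,-0.689,0]], "jaw": [0,0,0,0,0]}}

```text
time: 7.58
tool_pos: [0.5564, -0.1859, 0.298]
tool_rot: [2.448, -0.004, 1.402]
contact_force: [1.1, 0.5, -1.8]
opening: 0.0077
grip_force: 30.0
```

```bash
cat > grid.py <<'E'
from fit import *
from crop import crop
from cell import telemetry
RIN=np.array([.6176,-.1965,-.165])
def st():
    s=telemetry.observe(); Rt=R.from_euler('xyz',s['tool_rot']).as_matrix()
    Rr,t=flat(RIN); p=Rr.T@(s['tool_pos']-t)*1e3
    A=Rr.T@Rt  # tool in rinser; grid x=tool z, y=tool x, z=tool y
    G=A[:,[2,0,1]]
    return s,Rt,p,G
E
python3 - <<'E'
from grid import *
np.set_printoptions(precision=4,suppress=True)
s,Rt,p,G=st();print(s['qpos'],s['tool_pos'],p);print(G)
a=eyes.read_camera('scene')[:,:,::-1].copy();b=eyes.read_camera('top')[:,:,::-1].copy()
cv2.imwrite('scene1raw.png',a);cv2.imwrite('top1raw.png',b)
cv2.imwrite('pics/t1.png',np.hstack([crop(a,270,130,110,130,4)[:,:400],crop(b,310,160,100,130,4)]))
E
```

```text
[-0.6041  0.0882  1.8643  0.5007  0.6038 -0.7643] [ 0.5564 -0.1859  0.298 ] [-62.0692   0.4282 298.0163]
[[ 0.6394  0.0038  0.7689]
 [ 0.0008  1.     -0.0055]
 [-0.7689  0.0041  0.6394]]
```

View pics/t1.png

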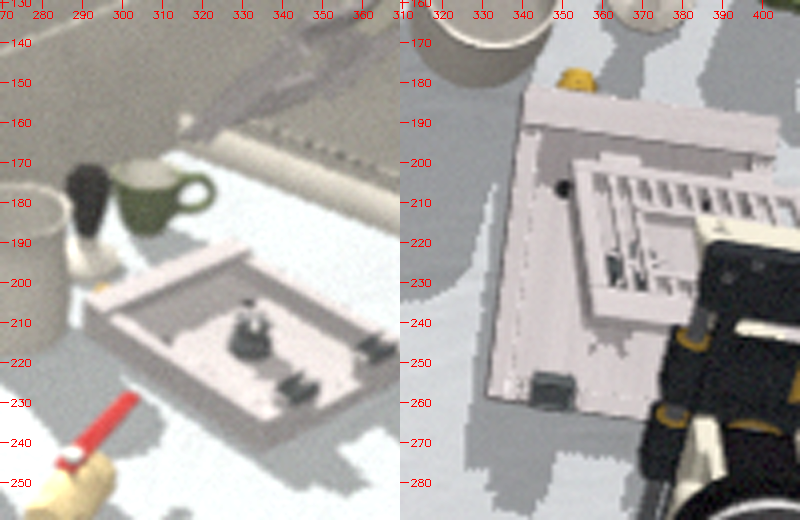

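```bash
cat > kin.py <<'E'
import numpy as np
from scipy.optimize import least_squares
from scipy.spatial.transform import Rotation as R
def fk(p,q):
    h,L1,L2,T,o,e,o2=p
    Rm=R.from_euler('z',q[0])*R.from_euler('y',q[1]); t=np.array([0,0,h])+R.from_euler('z',q[0]).apply([0,o,0])
    t=t+Rm.apply([0,0,L1]); Rm=Rm*R.from_euler('y',q[2]); t=t+Rm.apply([e,0,L2])
    Rm=Rm*R.from_euler('z',q[3])*R.from_euler('y',q[4]); t=t+Rm.apply([0,o2,T]); Rm=Rm*R.from_euler('z',q[5]); return t,Rm
P=None
LO=np.array([-2.53,-.77,.04,-1,.28,-3.11]);HI=np.array([2.53,2.02,2.7,4.14,2.66,3.11])
def ik(P,pos,Rt,q0,C):
    def f(q):
        t,Rm=fk(P,q); return np.r_[(t-pos)*10,(Rt.T@(Rm.as_matrix()@C)-np.eye(3)).ravel()]
    s=least_squares(f,np.clip(q0,LO+.01,HI-.01),bounds=(LO,HI)); return s.x,s.cost
E
python3 - <<'E'
from grid import *
from kin import *
np.set_printoptions(precision=4,suppress=True)
s,Rt,p,G=st()
D=[([-1.31598,.34266,1.52494,0,1.27538,-.146],[.20476,-.48303,.22611]),([.22503,.49272,1.22404,-.00128,1.41906,-1.53568],[.57774,.21021,.24960]),([.22919,.47203,1.12315,-.00086,1.54295,-1.5444],[.57639,.21263,.29992]),([-.45269,.41946,1.21245,.0005,1.51119,-.29857],[.55662,-.1856,.29754]),(s['qpos'],s['tool_pos'])]
p0=np.array([.2,.5,.4,.3,.07,.04,0])
x=least_squares(lambda p:np.concatenate([fk(p,q)[0]-t for q,t in D]+[1e-4*(p-p0)]),p0);P=x.x;print(P,abs(x.fun[:15]).max())
C=fk(P,s['qpos'])[1].as_matrix().T@Rt;print(C)
np.savez('kin.npz',P=P,C=C)
# check path: grid pose theta, tool=grid orientation alpha; TCP rel to lip edge
Rr,t=flat(RIN)
for al in(40,45,50,55,60):
  for name,pt in(('insert',None),('rest',(-70,0,38))):
    a=np.radians(al);d=np.array([np.cos(a),0,-np.sin(a)]);n=np.array([np.sin(a),0,np.cos(a)])
    if pt is None: # tip mid at (86,0,16); TCP at u=-55 -> 144 behind
        pt=np.array([86,0,16])-144*d
    Gm=np.stack([d,[0,1,0],n],1); A=Gm[:,[1,2,0]]
    q,c=ik(P,Rr@(np.array(pt)/1e3)+t,Rr@A,s['qpos'],C);print(al,name,np.round(pt),q,c)
# grid pixels
og=s['tool_pos']-Rt[:,2]*.055
Gw=Rt[:,[2,0,1]]
for u in((75,62,4),(89,46,2),(89,24,2),(75,46,2),(-60,62,-16),(60,62,-16)): print(u,proj('top',[og+Gw@np.array(u)/1e3]),proj('scene',[og+Gw@np.array(u)/1e3]))
E
```

```text
[ 0.2229  0.5062  0.3796  0.3181  0.0764  0.0465 -0.    ] 6.2353651477664584e-06
[[ 0. -1.  0.]
 [ 1.  0.  0.]
 [-0.  0.  1.]]
40 insert [-24.   0. 109.] [-0.6075  0.4904  2.1582  2.321   0.4649 -2.6727] 4.618149428035948e-23
40 rest [-70   0  38] [-0.666   0.6555  2.3032  2.5467  0.7162 -3.0081] 1.8111205566497695e-25
45 insert [-16.   0. 118.] [-0.5785  0.4514  2.0685  1.954   0.3114 -2.2723] 9.420028334684627e-26
45 rest [-70   0  38] [-0.6403  0.6023  2.2502  2.4628  0.5414 -2.8857] 4.091304300664387e-21
50 insert [ -7.   0. 126.] [-0.562   0.4349  1.966   1.2563  0.28   -1.5569] 0.00026468538152520945
50 rest [-70   0  38] [-0.6149  0.5638  2.1909  2.2945  0.3823 -2.6862] 7.263327818113966e-31
55 insert [  3.   0. 134.] [-0.5249  0.4347  1.865   0.6729  0.3301 -0.945 ] 2.4630216088574385e-20
55 rest [-70   0  38] [-0.6017  0.5429  2.1342  1.9604  0.28   -2.3377] 0.00024708830073187106
60 insert [ 14.   0. 141.] [-0.5009  0.4513  1.7532  0.3752  0.4664 -0.6319] 8.184059593481055e-28
60 rest [-70   0  38] [-0.6001  0.53    2.0386  1.142   0.28   -1.516 ] 0.002568562391232065
(75, 62, 4) [[356.588  225.4089]] [[337.229  141.1154]]
(89, 46, 2) [[364.3617 223.7542]] [[339.1941 143.1421]]
(89, 24, 2) [[375.7398 225.4773]] [[345.281  141.1427]]
(75, 46, 2) [[364.7539 227.5647]] [[342.1616 140.3214]]
(-60, 62, -16) [[357.434  277.1853]] [[373.9099 117.6418]]
(60, 62, -16) [[354.8347 238.4266]] [[344.4321 144.9193]]
```

```bash
cat >> grid.py <<'E'
from kin import fk,ik
K=np.load('kin.npz');P,C=K['P'],K['C']
def tool(al,yaw=0):
    a=np.radians(al);d=np.array([np.cos(a),0,-np.sin(a)]);n=np.array([np.sin(a),0,np.cos(a)])
    Gm=np.stack([d,[0,1,0],n],1); return flat(RIN)[0]@R.from_euler('z',yaw).as_matrix()@Gm[:,[1,2,0]]
def W(pt): Rr,t=flat(RIN); return Rr@(np.array(pt)/1e3)+t
E
python3 - <<'E'
from grid import *
np.set_printoptions(precision=3,suppress=True)
s,Rt,p,G=st()
q=s['qpos'];
def path(w,q,n=8):
    for (a0,y0,p0),(a1,y1,p1) in zip(w,w[1:]):
        for k in np.linspace(0,1,n+1)[1:]:
            a=a0+(a1-a0)*k; pt=np.array(p0)*(1-k)+np.array(p1)*k
            qn,c=ik(P,W(pt),tool(a,y0+(y1-y0)*k),q,C); dq=abs(qn-q).max(); q=qn
            print(round(a),np.round(pt),q,'dq %.2f c %.1e'%(dq,c))
c=[-62,0,298]
print('flip');path([(50,0,c),(42,0,c),(42,0,(-62,0,200)),(47,0,(-70,0,38))],q,4)
print('nonflip');path([(50,0,c),(60,0,c),(60,0,(14,0,141))],q,3)
for a in(65,70,75): path([(60,0,(14,0,141)),(a,0,(-70,0,45))],q,3)
og=s['tool_pos']+Rt[:,2]*.055
Gw=Rt[:,[2,0,1]]
for u in((75,62,4),(89,46,2),(89,24,2),(75,46,2),(-60,62,-16),(60,62,-16)): print(u,proj('top',[og+Gw@np.array(u)/1e3]),proj('scene',[og+Gw@np.array(u)/1e3]))
E
```

```text
flip
48 [-62.   0. 298.] [-0.615  0.08   1.899  0.581  0.559 -0.853] dq 0.09 c 1.2e-27
46 [-62.   0. 298.] [-0.625  0.073  1.929  0.665  0.523 -0.939] dq 0.09 c 4.4e-27
44 [-62.   0. 298.] [-0.635  0.068  1.959  0.762  0.491 -1.039] dq 0.10 c 1.3e-26
42 [-62.   0. 298.] [-0.645  0.064  1.989  0.874  0.464 -1.154] dq 0.11 c 2.0e-26
42 [-62.   0. 274.] [-0.645  0.098  2.03   1.003  0.419 -1.296] dq 0.14 c 9.3e-31
42 [-62.   0. 249.] [-0.645  0.137  2.069  1.164  0.383 -1.471] dq 0.17 c 2.9e-29
42 [-62.   0. 224.] [-0.645  0.18   2.105  1.357  0.359 -1.678] dq 0.21 c 7.1e-29
42 [-62.   0. 200.] [-0.645  0.227  2.137  1.573  0.35  -1.908] dq 0.23 c 8.6e-29
43 [-64.   0. 160.] [-0.641  0.307  2.172  1.832  0.353 -2.188] dq 0.28 c 5.8e-25
44 [-66.   0. 119.] [-0.638  0.394  2.2    2.07   0.379 -2.446] dq 0.26 c 5.6e-23
46 [-68.   0.  78.] [-0.634  0.488  2.218  2.264  0.422 -2.657] dq 0.21 c 8.0e-26
47 [-70.   0.  38.] [-0.63   0.585  2.227  2.41   0.475 -2.819] dq 0.16 c 2.4e-29
nonflip
53 [-62.   0. 298.] [-0.59   0.103  1.816  0.409  0.668 -0.676] dq 0.09 c 4.1e-27
57 [-62.   0. 298.] [
[... 743 characters left out ...]
7  0.492  1.859  0.335  0.427 -0.632] dq 0.05 c 5.7e-31
70 [-70.   0.  45.] [-0.525  0.523  1.907  0.313  0.402 -0.629] dq 0.05 c 4.0e-27
65 [-14.   0. 109.] [-0.503  0.474  1.781  0.302  0.491 -0.577] dq 0.38 c 8.9e-31
70 [-42.   0.  77.] [-0.505  0.504  1.807  0.235  0.512 -0.526] dq 0.07 c 6.2e-23
75 [-70.   0.  45.] [-0.506  0.541  1.829  0.172  0.53  -0.479] dq 0.06 c 1.1e-23
(75, 62, 4) [[354.512 198.078]] [[315.81  161.794]]
(89, 46, 2) [[361.598 196.906]] [[317.995 163.293]]
(89, 24, 2) [[371.932 198.452]] [[323.818 161.242]]
(75, 46, 2) [[361.922 200.047]] [[320.501 160.91 ]]
(-60, 62, -16) [[355.029 241.322]] [[346.664 142.854]]
(60, 62, -16) [[352.915 209.805]] [[322.108 165.577]]
```

Call:
{"name": "apply_moves", "arguments": {"delta_pos": [[0,0,0],[0,0,0],[0,0,-0.06],[0,0,-0.12],[-0.011,-0.007,-0.18],[-0.011,-0.007,-0.24],[-0.011,-0.007,-0.3],[-0.011,-0.007,-0.365]], "dr": [[-0.048,-0.286,0],[-0.048,-0.286,0],[-0.048,-0.286,0],[-0.048,-0.286,0],[-0.048,-0.286,0],[-0.048,-0.286,0],[-0.048,-0.286,0],[-0.048,-0.286,0]], "jaw": [0,0,0,0,0,0,0,0]}}

```text
time: 8.35
tool_pos: [0.5568, -0.189, 0.1706]
tool_rot: [2.291, -0.008, 1.407]
contact_force: [0.9, 0.3, -2.8]
opening: 0.0079
grip_force: 30.0
```

Call:
{"name": "apply_moves", "arguments": {"delta_pos": [[0,0,0],[0,0,0],[0,0,0]], "dr": [[0,0,0],[0,0,0],[0,0,0]], "jaw": [0,0,0]}}

```text
time: 8.6
tool_pos: [0.5554, -0.1884, 0.1712]
tool_rot: [2.294, -0.01, 1.406]
contact_force: [-0.6, -0.6, -2.9]
opening: 0.0075
grip_force: 30.0
```

```bash
python3 - <<'E'
from grid import *
np.set_printoptions(precision=4,suppress=True)
s,Rt,p,G=st();print(s['qpos'],p,s['contact_force']);print(G)
a=eyes.read_camera('scene')[:,:,::-1].copy();b=eyes.read_camera('top')[:,:,::-1].copy()
cv2.imwrite('scene2raw.png',a);cv2.imwrite('top2raw.png',b)
cv2.imwrite('pics/t2.png',np.hstack([crop(a,280,160,60,80,6,5),crop(b,330,170,73,80,6,5)]))
og=s['tool_pos']+Rt[:,2]*.055
Gw=Rt[:,[2,0,1]]
for u in((75,62,4),(89,46,2),(89,24,2),(75,46,2),(89,-24,2),(89,-46,2),(75,-62,4),(60,62,-16),(28,29,4),(28,-29,4)): print(u,proj('top',[og+Gw@np.array(u)/1e3]),proj('scene',[og+Gw@np.array(u)/1e3]))
E
```

```text
[-0.6594  0.2917  2.1784  1.8481  0.3852 -2.2047] [-62.708   -2.2309 171.2081] [-0.5565 -0.6499 -2.9399]
[[ 0.7499  0.0002  0.6615]
 [ 0.0063  1.     -0.0075]
 [-0.6615  0.0098  0.7499]]
(75, 62, 4) [[348.0011 203.4272]] [[311.006  196.5016]]
(89, 46, 2) [[354.5734 201.4775]] [[312.7287 196.7661]]
(89, 24, 2) [[363.8779 202.8465]] [[318.2475 194.5362]]
(75, 46, 2) [[354.6632 205.1049]] [[315.3877 195.4845]]
(89, -24, 2) [[384.2093 205.8379]] [[329.9144 189.8223]]
(89, -46, 2) [[393.542 207.211]] [[335.0971 187.7282]]
(75, -62, 4) [[401.0869 211.2457]] [[341.3181 184.3066]]
(60, 62, -16) [[346.3887 214.0578]] [[316.6896 201.5718]]
(28, 29, 4) [[362.6631 218.2393]] [[328.7947 188.5828]]
(28, -29, 4) [[388.3218 222.0349]] [[343.182 182.815]]
```

View pics/t2.png

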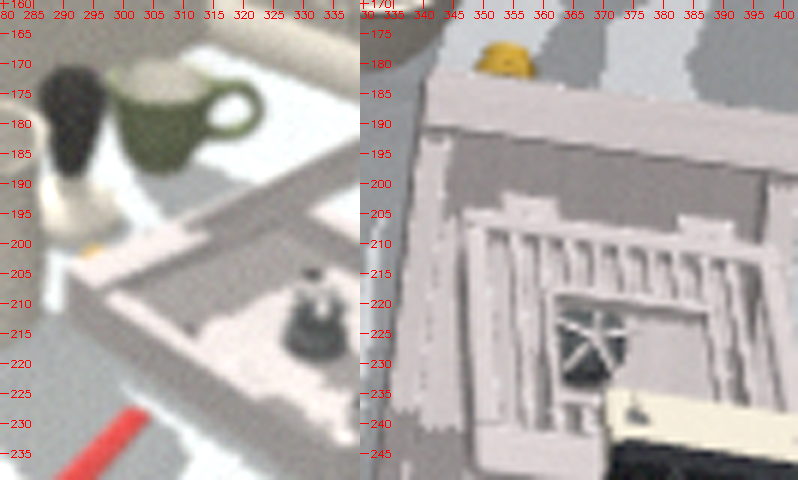

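Call:
{"name": "apply_moves", "arguments": {"delta_pos": [[0.016,-0.004,-0.035],[0.032,-0.008,-0.07],[0.049,-0.011,-0.104],[0.065,-0.015,-0.138],[0.065,-0.015,-0.138],[0.065,-0.015,-0.138],[0.065,-0.015,-0.138]], "dr": [[0,0,0],[0,0,0],[0,0,0],[0,0,0],[0,0,0],[0,0,0],[0,0,0]], "jaw": [0,0,0,0,0,0,0]}}

```text
time: 9.28
tool_pos: [0.5798, -0.1941, 0.1157]
tool_rot: [2.295, -0.01, 1.404]
contact_force: [-0.1, -0.1, -1.7]
opening: 0.0073
grip_force: 30.0
```

```bash
cat > look.py <<'E'
import sys
from grid import *
np.set_printoptions(precision=4,suppress=True)
s,Rt,p,G=st();print(s['time'],s['qpos'],p,s['contact_force']);print(G); print('tip',p+144*G[:,0])
if len(sys.argv)>1:
    a=eyes.read_camera('scene')[:,:,::-1].copy();b=eyes.read_camera('top')[:,:,::-1].copy()
    cv2.imwrite(f'pics/{sys.argv[1]}.png',np.hstack([crop(a,270,150,100,110,4),crop(b,322,170,100,110,4)]))
E
python3 look.py
```

```text
9.2833 [-0.63    0.4517  2.1662  2.198   0.4341 -2.5578] [-37.7099  -3.8697 115.7067] [-0.1352 -0.0511 -1.6549]
[[ 0.7493  0.0018  0.6622]
 [ 0.0051  1.     -0.0084]
 [-0.6622  0.0097  0.7492]]
tip [70.1869 -3.1393 20.3456]
```

Call:
{"name": "apply_moves", "arguments": {"delta_pos": [[0.012,-0.002,-0.003],[0.024,-0.004,-0.006],[0.035,-0.006,-0.008],[0.035,-0.006,-0.008],[0.035,-0.006,-0.008]], "dr": [[0,0,0],[0,0,0],[0,0,0],[0,0,0],[0,0,0]], "jaw": [0,0,0,0,0]}}

```text
time: 9.7
tool_pos: [0.5937, -0.1965, 0.1114]
tool_rot: [2.296, -0.01, 1.404]
contact_force: [-0.1, -0.4, -3.0]
opening: 0.0077
grip_force: 30.0
```

```bash
python3 look.py i1
```

```text
9.7 [-0.6132  0.4759  2.1326  2.2051  0.4207 -2.5497] [-23.551   -3.8813 111.3636] [-0.1293 -0.4357 -3.0165]
[[ 0.7485  0.002   0.6632]
 [ 0.0051  0.9999 -0.0088]
 [-0.6631  0.0099  0.7484]]
tip [84.2289 -3.1483 15.8704]
```

View pics/i1.png

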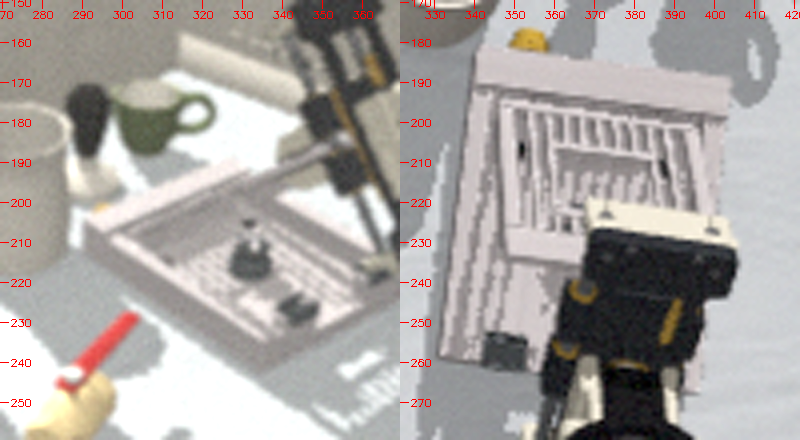

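Call:
{"name": "apply_moves", "arguments": {"delta_pos": [[0,0,0],[0,0,0],[0,0,0],[0,0,0],[0,0,0]], "dr": [[0,0,0],[0,0,0],[0,0,0],[0,0,0],[0,0,0]], "jaw": [0.1,0.12,0.14,0.152,0.152]}}

```text
time: 10.22
tool_pos: [0.5934, -0.1965, 0.1113]
tool_rot: [2.296, -0.01, 1.403]
contact_force: [-0.4, -0.3, -1.7]
opening: 0.0138
grip_force: 0.6
```

```bash
python3 - <<'E'
from grid import *
np.set_printoptions(precision=3,suppress=True)
s,Rt,p,G=st();print(s['opening'],s['contact_force'],p)
q=s['qpos']
b=eyes.read_camera('top');cv2.imwrite('top3raw.png',b[:,:,::-1])
for al,pt in((42,(-23.5,-3.9,111)),(44,(-33,-3.9,88)),(47,(-43,-3.9,70)),(47,(-52.5,-3.9,49.5)),(47,(-54.7,-3.9,43)),(47,(-110,-3.9,43)),(47,(-110,-3.9,120)),(60,(-110,-3.9,200)),(80,(-110,-3.9,200))):
    q,c=ik(P,W(pt),tool(al),q,C);print(al,pt,(W(pt)-s['tool_pos'])/.4,q,'%.1e'%c)
E
```

```text
0.013783220105807025 [-0.395 -0.282 -1.672] [-23.875  -3.995 111.265]
42 (-23.5, -3.9, 111) [ 0.001  0.    -0.001] [-0.608  0.474  2.128  2.201  0.405 -2.549] 9.1e-30
44 (-33, -3.9, 88) [-0.022  0.004 -0.058] [-0.61   0.507  2.142  2.238  0.405 -2.599] 1.3e-22
47 (-43, -3.9, 70) [-0.047  0.008 -0.103] [-0.608  0.524  2.141  2.199  0.369 -2.566] 4.7e-20
47 (-52.5, -3.9, 49.5) [-0.071  0.012 -0.154] [-0.618  0.567  2.175  2.324  0.422 -2.713] 1.2e-28
47 (-54.7, -3.9, 43) [-0.076  0.013 -0.171] [-0.621  0.582  2.183  2.357  0.439 -2.751] 2.9e-26
47 (-110, -3.9, 43) [-0.212  0.036 -0.171] [-0.697  0.551  2.325  2.397  0.535 -2.878] 9.0e-26
47 (-110, -3.9, 120) [-0.212  0.036  0.022] [-0.697  0.33   2.27   1.921  0.377 -2.351] 1.4e-30
60 (-110, -3.9, 200) [-0.212  0.036  0.222] [-0.618  0.168  1.981  0.428  0.555 -0.769] 1.2e-26
80 (-110, -3.9, 200) [-0.212  0.036  0.222] [-0.522  0.3    1.678  0.072  1.001 -0.391] 1.5e-21
```

Call:
{"name": "apply_moves", "arguments": {"delta_pos": [[-0.006,0.001,-0.015],[-0.011,0.002,-0.03],[-0.017,0.003,-0.044],[-0.022,0.004,-0.058],[-0.028,0.005,-0.07],[-0.034,0.006,-0.081],[-0.041,0.007,-0.092],[-0.047,0.008,-0.103]], "dr": [[0.004,0.022,0],[0.008,0.043,0],[0.011,0.065,0],[0.014,0.086,0],[0.018,0.112,0],[0.023,0.138,0],[0.027,0.164,0],[0.031,0.189,0]], "jaw": [0.17,0.19,0.21,0.23,0.25,0.27,0.29,0.31]}}

```text
time: 10.93
tool_pos: [0.5745, -0.1933, 0.0696]
tool_rot: [2.393, -0.01, 1.403]
contact_force: [-1.2, 0.5, -0.9]
opening: 0.0277
grip_force: 0.5
```

Call:
{"name": "apply_moves", "arguments": {"delta_pos": [[-0.004,0.001,-0.008],[-0.008,0.001,-0.017],[-0.012,0.002,-0.026],[-0.016,0.003,-0.034],[-0.02,0.003,-0.043],[-0.024,0.004,-0.051],[-0.024,0.004,-0.051]], "dr": [[0,0,0],[0,0,0],[0,0,0],[0,0,0],[0,0,0],[0,0,0],[0,0,0]], "jaw": [0.32,0.32,0.32,0.32,0.32,0.32,0.32]}}

```text
time: 11.52
tool_pos: [0.5644, -0.1915, 0.0487]
tool_rot: [2.393, -0.01, 1.402]
contact_force: [0.2, -0.3, -1.7]
opening: 0.0292
grip_force: 0.6
```

```bash
python3 look.py; python3 -c "
from cell import eyes;import cv2
for n in('scene','top'):cv2.imwrite(n+'4raw.png',eyes.read_camera(n)[:,:,::-1])"
```

```text
11.5167 [-0.6221  0.5677  2.1749  2.3061  0.4235 -2.6894] [-53.2779  -3.7555  48.7256] [ 0.1695 -0.2667 -1.6871]
[[ 0.6803  0.0034  0.733 ]
 [ 0.0051  0.9999 -0.0094]
 [-0.7329  0.0101  0.6802]]
tip [ 44.6815  -3.028  -56.8179]
```

Call:
{"name": "apply_moves", "arguments": {"delta_pos": [[-0.002,0,-0.005],[-0.003,0.001,-0.01],[-0.005,0.001,-0.014],[-0.005,0.001,-0.014],[-0.005,0.001,-0.014]], "dr": [[0,0,0],[0,0,0],[0,0,0],[0,0,0],[0,0,0]], "jaw": [0.32,0.32,0.32,0.32,0.32]}}

```text
time: 12.03
tool_pos: [0.5631, -0.1914, 0.044]
tool_rot: [2.392, -0.01, 1.402]
contact_force: [0.5, 1.1, 0.2]
opening: 0.0288
grip_force: 0.0
```

```bash
python3 look.py|head -1; python3 - <<'E'
# average force baseline noise: sample via camera calls, find jaw/grid edges numerically
from grid import *
fs=[]
for i in range(4):
    im=eyes.read_camera('top'); fs.append(telemetry.observe()['contact_force'])
cv2.imwrite('top5raw.png',im[:,:,::-1]);print(np.mean(fs,0))
# profile along line in image: rinser y=+20..55 lines at several y, sample brightness along rinser x at z~32
Rr,t=flat(RIN)
for y in(62,20,):
    X=np.arange(-100,100,4);px=proj('top',[W((x,y,36)) for x in X]);g=cv2.remap(cv2.cvtColor(im,cv2.COLOR_RGB2GRAY),px[:,:1].astype(np.float32),px[:,1:].astype(np.float32),1)[:,0]
    print(y,dict(zip(X.tolist(),g.tolist())))
E
```

```text
12.0333 [-0.6242  0.5795  2.1813  2.3343  0.438  -2.7225] [-54.5558  -3.8742  44.0403] [0.5159 1.1331 0.2097]
[ 0.58880463  0.3441973  -0.19501597]
62 {-100: 107, -96: 106, -92: 83, -88: 116, -84: 138, -80: 137, -76: 105, -72: 106, -68: 102, -64: 104, -60: 108, -56: 109, -52: 106, -48: 104, -44: 104, -40: 107, -36: 107, -32: 107, -28: 101, -24: 101, -20: 103, -16: 103, -12: 100, -8: 99, -4: 96, 0: 95, 4: 94, 8: 84, 12: 93, 16: 98, 20: 96, 24: 87, 28: 85, 32: 87, 36: 100, 40: 107, 44: 107, 48: 109, 52: 112, 56: 106, 60: 116, 64: 133, 68: 118, 72: 100, 76: 96, 80: 124, 84: 143, 88: 141, 92: 142, 96: 145}
20 {-100: 109, -96: 105, -92: 75, -88: 81, -84: 56, -80: 63, -76: 56, -72: 105, -68: 125, -64: 128, -60: 148, -56: 151, -52: 154, -48: 145, -44: 129, -40: 113, -36: 97, -32: 138, -28: 139, -24: 127, -20: 118, -16: 115, -12: 99, -8: 87, -4: 82, 0: 73, 4: 135, 8: 113, 12: 123, 16: 124, 20: 119, 24: 92, 28: 153, 32: 152, 36: 144, 40: 133, 44: 149, 48: 143, 52: 137, 56: 113, 60: 125, 64: 150, 68: 143, 72: 99, 76: 95, 80: 133, 84: 142, 88: 142, 92: 141, 96: 144}
```

Call:
{"name": "apply_moves", "arguments": {"delta_pos": [[-0.01,0.002,0],[-0.025,0.004,0],[-0.05,0.008,0],[-0.09,0.015,0],[-0.148,0.025,0],[-0.148,0.025,0]], "dr": [[0,0,0],[0,0,0],[0,0,0],[0,0,0],[0,0,0],[0,0,0]], "jaw": [0.32,0.32,0.32,0.32,0.32,0.32]}}

```text
time: 12.73
tool_pos: [0.4997, -0.1794, 0.0428]
tool_rot: [2.397, -0.012, 1.402]
contact_force: [-1.1, 0.6, -0.4]
opening: 0.0292
grip_force: 0.0
```

Call:
{"name": "apply_moves", "arguments": {"delta_pos": [[0,0,0.06],[0,0,0.13],[0,0,0.2],[0,0,0.27],[0,0,0.34],[0,0,0.4],[0,0,0.4],[0,0,0.4]], "dr": [[0,0,0],[0,0,0],[0,0,0],[0,0,0],[0,0,0],[0,0,0],[0,0,0],[0,0,0]], "jaw": [0,0,0,0,0,0,0,0]}}

```text
time: 13.4
tool_pos: [0.5039, -0.1817, 0.2062]
tool_rot: [2.39, -0.008, 1.402]
contact_force: [0.2, -0.4, -0.4]
opening: 0.0003
grip_force: 0.0
```

```bash
python3 look.py; python3 - <<'E'
from grid import *
im=eyes.read_camera('top');cv2.imwrite('top6raw.png',im[:,:,::-1]);cv2.imwrite('scene6raw.png',eyes.read_camera('scene')[:,:,::-1])
for y in(62,41,20,0,-20,-41):
    X=np.arange(-96,100,4);px=proj('top',[W((x,y,40)) for x in X]);g=cv2.remap(cv2.cvtColor(im,cv2.COLOR_RGB2GRAY),px[:,:1].astype(np.float32),px[:,1:].astype(np.float32),1)[:,0]
    print(y,' '.join(f'{a}:{b}' for a,b in zip(X.tolist(),g.tolist())))
E
```

```text
13.4 [-0.7073  0.1236  2.1725  1.1477  0.4    -1.5232] [-114.5584   -4.0306  206.232 ] [ 0.1999 -0.4051 -0.4012]
[[ 0.6828  0.0037  0.7306]
 [ 0.0032  1.     -0.0081]
 [-0.7306  0.0079  0.6827]]
tip [-16.241   -3.5695 101.0203]
62 -96:104 -92:75 -88:111 -84:118 -80:132 -76:101 -72:104 -68:103 -64:104 -60:107 -56:105 -52:104 -48:101 -44:101 -40:106 -36:106 -32:103 -28:97 -24:99 -20:98 -16:101 -12:99 -8:95 -4:95 0:92 4:85 8:87 12:95 16:99 20:92 24:85 28:95 32:100 36:111 40:115 44:109 48:115 52:117 56:111 60:127 64:142 68:110 72:101 76:100 80:137 84:143 88:142 92:145 96:144
41 -96:106 -92:66 -88:52 -84:48 -80:44 -76:76 -72:141 -68:149 -64:149 -60:152 -56:152 -52:152 -48:121 -44:116 -40:131 -36:128 -32:122 -28:129 -24:137 -20:131 -16:138 -12:132 -8:128 -4:124 0:128 4:135 8:140 12:145 16:153 20:150 24:140 28:153 32:147 36:136 40:131 44:130 48:122 52:131 56:117 60:139 64:154 68:112 72:97 76:94 80:136 84:143 88:142 92:143 96:144
20 -96:106 -92:93 -88:114 -84:129 -80:123 -76:85 -72:132 -68:146 -64:150 -60:149 -56:150 -52:146 -48:140 -44:122 -40:110 -36:94 -32:144 -28:132 -24:120 -20:114 -16:
[... 561 characters left out ...]
-88:84 -84:101 -80:128 -76:156 -72:164 -68:167 -64:152 -60:146 -56:149 -52:150 -48:132 -44:126 -40:120 -36:104 -32:126 -28:143 -24:125 -20:122 -16:117 -12:134 -8:115 -4:100 0:98 4:104 8:115 12:126 16:131 20:125 24:98 28:148 32:148 36:142 40:147 44:142 48:134 52:134 56:149 60:122 64:150 68:106 72:88 76:86 80:138 84:141 88:142 92:140 96:141
-41 -96:26 -92:30 -88:41 -84:63 -80:164 -76:168 -72:167 -68:169 -64:152 -60:147 -56:149 -52:152 -48:138 -44:134 -40:125 -36:121 -32:123 -28:137 -24:129 -20:123 -16:123 -12:113 -8:106 -4:123 0:135 4:139 8:130 12:126 16:129 20:131 24:131 28:132 32:136 36:142 40:134 44:129 48:132 52:130 56:130 60:113 64:147 68:107 72:94 76:93 80:130 84:141 88:142 92:141 96:140
```

Call:
{"name": "apply_moves", "arguments": {"delta_pos": [[0,0,0],[0,0,0],[0,0,0],[0,0,0],[0,0,0],[0,0,0],[0,0,0],[0,0,0]], "dr": [[0.123,0.74,0],[0.123,0.74,0],[0.123,0.74,0],[0.123,0.74,0],[0.123,0.74,0],[0.123,0.74,0],[0.123,0.74,0],[0.123,0.74,0]], "jaw": [0,0,0,0,0,0,0,0]}}

```text
time: 14.17
tool_pos: [0.5038, -0.18, 0.2025]
tool_rot: [2.768, -0.01, 1.402]
contact_force: [-0.9, 0.0, -1.1]
opening: 0.0005
grip_force: 0.0
```

Call:
{"name": "apply_moves", "arguments": {"delta_pos": [[0,0,0],[0.04,-0.007,0],[0.08,-0.014,0],[0.133,-0.022,0],[0.133,-0.022,0],[0.133,-0.022,0]], "dr": [[0.123,0.74,0],[0.123,0.74,0],[0.123,0.74,0],[0.123,0.74,0],[0.123,0.74,0],[0.123,0.74,0]], "jaw": [0,0,0,0,0,0]}}

```text
time: 14.67
tool_pos: [0.5567, -0.189, 0.2016]
tool_rot: [-3.139, -0.009, 1.399]
contact_force: [-0.6, 0.1, 0.2]
opening: 0.0006
grip_force: 0.0
```

```bash
python3 look.py
```

```text
14.6667 [-0.4617  0.4795  1.3792  0.0078  1.2882 -0.2925] [-61.3011  -2.5918 201.5967] [-0.6441  0.1044  0.2335]
[[-0.0029  0.0064  1.    ]
 [ 0.0087  0.9999 -0.0064]
 [-1.      0.0087 -0.0029]]
tip [-61.7138  -1.3322  57.6028]
```

Call:
{"name": "apply_moves", "arguments": {"delta_pos": [[-0.004,-0.003,-0.08],[-0.004,-0.003,-0.16],[-0.004,-0.003,-0.24],[-0.004,-0.003,-0.3],[-0.004,-0.003,-0.34],[-0.004,-0.003,-0.36],[-0.004,-0.003,-0.36],[-0.004,-0.003,-0.36]], "dr": [[0,0,0],[0,0,0],[0,0,0],[0,0,0],[0,0,0],[0,0,0],[0,0,0],[0,0,0]], "jaw": [0,0,0,0,0,0,0,0]}}

```text
time: 15.33
tool_pos: [0.5548, -0.1912, 0.0605]
tool_rot: [-3.141, -0.005, 1.397]
contact_force: [-0.2, -1.5, -0.2]
opening: 0.0002
grip_force: 0.0
```

Call:
{"name": "apply_moves", "arguments": {"delta_pos": [[0,0,-0.003],[0,0,-0.006],[0,0,-0.009],[0,0,-0.012],[0,0,-0.015],[0,0,-0.018]], "dr": [[0,0,0],[0,0,0],[0,0,0],[0,0,0],[0,0,0],[0,0,0]], "jaw": [0,0,0,0,0,0]}}

```text
time: 15.83
tool_pos: [0.5556, -0.1913, 0.0529]
tool_rot: [-3.141, -0.004, 1.397]
contact_force: [0.6, 1.2, 3.3]
opening: 0.0004
grip_force: 1.7
```

Call:
{"name": "apply_moves", "arguments": {"delta_pos": [[0,0,-0.003],[0,0,-0.006],[0,0,-0.009],[0,0,-0.012],[0,0,-0.015],[0,0,-0.018]], "dr": [[0,0,0],[0,0,0],[0,0,0],[0,0,0],[0,0,0],[0,0,0]], "jaw": [0,0,0,0,0,0]}}

```text
time: 16.33
tool_pos: [0.557, -0.1914, 0.0468]
tool_rot: [3.138, -0.004, 1.397]
contact_force: [2.1, 2.0, 9.1]
opening: 0.0004
grip_force: 4.4
```

Call:
{"name": "apply_moves", "arguments": {"delta_pos": [[0,0,-0.003],[0,0,-0.006],[0,0,-0.009],[0,0,-0.012],[0,0,-0.015],[0,0,-0.018]], "dr": [[0,0,0],[0,0,0],[0,0,0],[0,0,0],[0,0,0],[0,0,0]], "jaw": [0,0,0,0,0,0]}}

```text
time: 16.83
tool_pos: [0.5556, -0.1913, 0.0383]
tool_rot: [-3.141, -0.004, 1.397]
contact_force: [0.7, 0.9, 1.5]
opening: 0.0004
grip_force: 0.8
```

Call:
{"name": "apply_moves", "arguments": {"delta_pos": [[0,0,-0.003],[0,0,-0.006],[0,0,-0.009],[0,0,-0.012],[0,0,-0.012]], "dr": [[0,0,0],[0,0,0],[0,0,0],[0,0,0],[0,0,0]], "jaw": [0,0,0,0,0]}}

```text
time: 17.25
tool_pos: [0.5547, -0.1911, 0.0328]
tool_rot: [-3.139, -0.005, 1.397]
contact_force: [0.6, 0.6, -0.5]
opening: 0.0004
grip_force: 0.0
```

Call:
{"name": "apply_moves", "arguments": {"delta_pos": [[0,0,-0.003],[0,0,-0.006],[0,0,-0.009],[0,0,-0.012],[0,0,-0.012]], "dr": [[0,0,0],[0,0,0],[0,0,0],[0,0,0],[0,0,0]], "jaw": [0,0,0,0,0]}}

```text
time: 17.67
tool_pos: [0.5551, -0.1913, 0.0319]
tool_rot: [-3.141, -0.004, 1.397]
contact_force: [-9.4, 3.1, 25.0]
opening: 0.0007
grip_force: 12.9
```

Call:
{"name": "apply_moves", "arguments": {"delta_pos": [[0,0,0.02],[0,0,0.08],[0,0,0.16],[0,0,0.25],[0,0,0.33],[-0.1,0.1,0.42],[-0.2,0.2,0.42],[-0.2,0.3,0.42]], "dr": [[0,0,0],[0,0,0],[0,0,0],[0,0,0],[0,0,0],[0,0,0],[0,0,0],[0,0,0]], "jaw": [0,0,0,0,0,0,0,0]}}

```text
time: 18.33
tool_pos: [0.4847, -0.0994, 0.1956]
tool_rot: [3.14, -0.003, 1.394]
contact_force: [0.6, -0.2, -0.6]
opening: 0.0005
grip_force: 0.0
```

Call:
{"name": "apply_moves", "arguments": {"delta_pos": [[-0.1,0.1,0],[-0.1,0.2,0],[-0.1,0.3,0],[-0.1,0.4,0],[-0.1,0.4,0],[-0.1,0.4,0]], "dr": [[0,0,0],[0,0,0],[0,0,0],[0,0,0],[0,0,0],[0,0,0]], "jaw": [0,0,0,0,0,0]}}

```text
time: 18.83
tool_pos: [0.4459, 0.0633, 0.1942]
tool_rot: [-3.141, -0.005, 1.402]
contact_force: [-0.1, -0.2, 0.2]
opening: 0.0001
grip_force: 0.0
```

```bash
python3 - <<'E'
from grid import *
s=telemetry.observe();print(s['tool_pos'],s['contact_force'])
im=eyes.read_camera('top')[:,:,::-1].copy();cv2.imwrite('top7raw.png',im)
old=cv2.imread('top0raw.png')
g=lambda i:cv2.cvtColor(i,cv2.COLOR_BGR2GRAY)
for n,I in(('new',im),('old',old)):
  for y in(41,-41,0,20,-20):
    X=np.arange(-98,94,4 if y in(0,20,-20) else 2);X=X if y in(0,20,-20) else X[X<-55]
    px=proj('top',[W((x,y,36)) for x in X]).astype(np.float32);v=cv2.remap(g(I),px[:,:1],px[:,1:],1)[:,0]
    print(n,y,' '.join(f'{a}:{b}' for a,b in zip(X.tolist(),v.tolist())))
# catch blobs (dark) centroid old vs new
for y in(41,-41):
    c=proj('top',[W((-80,y,42))])[0].astype(int)
    for I in(old,im):
        w=g(I)[c[1]-9:c[1]+10,c[0]-10:c[0]+11];m=w<65;yy,xx=np.nonzero(m);print(y,m.sum(),xx.mean(),yy.mean(),yy.min(),yy.max())
E
```

```text
[0.44590393 0.06329701 0.19420803] [-0.11620473 -0.19684491  0.24683628]
new 41 -98:105 -96:106 -94:81 -92:67 -90:63 -88:52 -86:47 -84:51 -82:47 -80:43 -78:51 -76:71 -74:71 -72:83 -70:118 -68:141 -66:143 -64:145 -62:143 -60:143 -58:145 -56:146
new -41 -98:103 -96:105 -94:94 -92:84 -90:86 -88:59 -86:49 -84:47 -82:47 -80:47 -78:51 -76:72 -74:71 -72:72 -70:105 -68:137 -66:141 -64:141 -62:143 -60:142 -58:143 -56:143
new 0 -98:107 -94:104 -90:106 -86:105 -82:104 -78:103 -74:100 -70:139 -66:141 -62:141 -58:143 -54:142 -50:139 -46:115 -42:96 -38:100 -34:108 -30:135 -26:128 -22:101 -18:60 -14:41 -10:57 -6:71 -2:99 2:137 6:105 10:114 14:125 18:147 22:140 26:130 30:117 34:142 38:136 42:121 46:114 50:110 54:120 58:127 62:129 66:116 70:141 74:108 78:94 82:138 86:141 90:141
new 20 -98:106 -94:102 -90:118 -86:116 -82:113 -78:115 -74:99 -70:141 -66:143 -62:141 -58:142 -54:143 -50:141 -46:123 -42:143 -38:119 -34:113 -30:133 -26:138 -22:126 -18:118 -14:114 -10:103 -6:113 -2:108 2:99 6:101 10:102 14:117 18:137 22:141 26:133 30:108 34:143 38:125 42:131 46:142 50:124 54:118 58:121 62:130 66:124 70:143 7
[... 1289 characters left out ...]
26 6:137 10:138 14:137 18:137 22:137 26:137 30:135 34:137 38:136 42:117 46:97 50:96 54:96 58:96 62:95 66:95 70:95 74:98 78:97 82:138 86:138 90:139
old -20 -98:101 -94:103 -90:104 -86:132 -82:127 -78:140 -74:140 -70:139 -66:139 -62:140 -58:138 -54:138 -50:137 -46:138 -42:137 -38:138 -34:138 -30:138 -26:137 -22:138 -18:137 -14:138 -10:137 -6:136 -2:138 2:137 6:131 10:136 14:137 18:137 22:137 26:137 30:136 34:137 38:135 42:120 46:96 50:97 54:97 58:94 62:97 66:97 70:97 74:96 78:85 82:135 86:137 90:138
41 66 10.348484848484848 11.409090909090908 6 15
41 56 10.357142857142858 11.410714285714286 9 15
-41 68 10.426470588235293 11.058823529411764 6 15
-41 63 10.253968253968255 10.920634920634921 6 15
```

```bash
python3 -c "
from cell import job
print(job.hand_in())"
```

```text
the job is handed in; nothing more can be done
None
```

I refitted the grid in the rinser and handed the job in at about 19 s. It pressed solid at its seated height of 32 mm, both catches looked as they did at the start, and the arm was clear; the hand-in call returned no verdict.

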